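# Lock the pressure cooker with its folding crank

### The arm

A 7-joint arm with a two-finger parallel gripper is mounted at the origin on a cart in front of the work surface, level with it; the furniture and walls round the work are solid. World frame = base frame: x ahead of the robot, y to its left, z up, the work surface at z = 0. Lengths are in m, angles in rad, forces in N, time in s.
With the tool pointing down it reaches from about 0.4 to 0.85 m from the base axis. Payload 6.9 kg.
Tool frame: the origin (TCP) lies at the very end of the fingers, on their centre line; the grasp point (between the pads) lies 19 mm behind it; z points along the fingers, y is the direction in which the jaws open and shut (so a half turn about z gives the same grasp; the last joint's range is limited). The gripper opens to 85 mm and grips with 20 to 120 N. Pads are 22 mm wide; open, the fingers measure 114 mm over their backs; the gripper's body (76 mm by 85 mm) begins 54 mm behind the grasp point. The pads swing forward as they close: fully open they stand 13 mm farther back than shut.
Start: joints at [1.256, 0.507, -0.238, 1.5, 0.126, 1.149, -0.155], TCP at [0.255, -0.57, 0.231] pointing down, gripper open.
Joint ranges: [-3.08, 3.08], [-0.24, 2.05], [-1.43, 1.35], [0, 2.5], [-1.52, 4.66], [0.17, 1.96], [-2.89, 2.89]. Speed limits (rad/s): [2.39, 2.39, 3.14, 3.14, 3.14, 3.14, 3.14].

### API

Orientations are given as a unit quaternion [w, x, y, z].
In Python, from bench import robot, vision, nets gives the robot as it stands.
- The arm moves only by the shell command python3 -m inch 'ROWS'. ROWS is JSON, a list that holds one entry, the list of rows, each a list of 7 numbers: the shift along the world's x, y, z in cm, then the turn, a rotation vector about the world's x, y, z in degrees, then the finger opening in cm, from 0 to 8.54. In form: [[[dx, dy, dz, rx, ry, rz, gripper], ...]]. A call has 1 to 12 rows; each row shifts and turns the commanded pose from where the row before left it; what a row does not reach is not made up. A row lasts 1/12 s, in which the tool goes at most 41.7 mm and 7.16 degrees, less where a joint would pass 70% of its speed; a pose out of reach is approached as far as the arm can. A call is refused whole if a number of a shift passes 4.17 or a number of a turn 7.16, either way. A call with a gripper value outside its range is refused whole. The fingers move at their own pace and stop on an object; the grip force is fixed at half the most. Time passes only in rows, so rows that do not move let the fingers close. It gives the time, the measured TCP pose, the force and the opening at its end, in the units of the state.
- robot.sense(): the state, without advancing time (a new reading comes with each control period).
- vision.grab_frame(name): name is "scene" or "top"; returns a dict with "color" (480x640x3 uint8, red, green, blue), "z_map" (480x640 float32, m along the optical axis (not along the pixel's ray), 0 where there is no reading), "camera_matrix" (3x3 intrinsics, pixels), "extrinsics" (4x4, takes a point from camera to world coordinates). Camera axes: x right, y down, z forward; pixel columns grow to the right and rows downward; lengths in m; the calibration is good to about 2 mm. A picture is of the moment at which its call begins.
- robot.sign_off(): hands the job in, once; it reports no verdict.
Trained networks look in a picture, given as the dict that the camera call returned (one of the last four; its "shot" number tells which), for a name from the list of things; names that differ only in an ending like _2 or _b are one class to them, and where a whole thing is asked for, a point or a joint stands for the part that bears it (a point fixed in the world has none). Each returns a list of dicts, best first, with "score" (0 to 1); they miss things now and then, are a little off and sometimes report something else, mostly with a low value. They report only what shows in the picture. A call takes as long as a camera call.
- nets.trace(picture, name): "region" (480x640 bool, what is visible of it) and "box" ([left, top, right, bottom] in pixels, round what is visible of it).
The state is a dict: "clock": time; "q": joint angles; "joint_velocities": joint speeds; "effort": joint torques, N m; "tcp_pos": TCP position; "tcp_rot": TCP orientation; "ft_force": force on the tool from outside, world axes, zero at the start; "moment": the same for the moment, N m; "gripper_width": finger opening in m.
Only numpy, scipy, OpenCV 4.12 (cv2) and the standard library are available. Lean on these libraries where they do the work, as an engineer would, in place of code of your own. Each camera call takes 0.05 s, during which the arm holds its last target.

### The job

Lock the lid of the small pressure cooker: swing the folding lever with the red knob fully out, then crank it clockwise until the pointer on the black disc reaches the green mark (from near the yellow mark, about half a turn, to the stop). Then fold the lever flat back over the disc, leaving the disc at the green mark, and let go.

Things in the scene. Friction and masses are not known exactly. Their poses are not given: they have to be found in the camera images.
- clamp_axis (a point): Point on the upright axis of the black disc (96 mm across, top 114 mm up) on the lid of the small steel pressure cooker (178 mm across, 224 mm over its black side handles; stands fast). The point is 145 mm above the worktop, at the knob's grip height. Its x points level to the yellow mark (open), -x to the green mark (locked), z up; it does not turn with the disc.
- red_knob (a point): Middle (144 mm up) of the upright round red knob: 22 mm across, from 122 to 162 mm above the worktop, spins freely on the steel lever's end. The lever (top 121 mm up) pivots on the disc 32 mm from its axis; knob 50 mm from the pivot. Folded: knob 18 mm beyond the axis; out: 82 mm from it. Clear for fingers down to 123 mm.
- clamp (a joint): Disc angle, rad, growing clockwise from above. 0: lever pivot and white pointer at the yellow mark, along x of clamp_axis; 3.14: at the green mark (locked), hard stop. Friction 0.15 N m; stays where it is left.
- lever (a joint): Lever angle on the disc, rad, growing clockwise from above. 0: folded, pointing from its pivot back across the disc's axis; 3.14: fully out, pointing straight away from it; hard stops at both. Friction 0.03 N m, far below the disc's, so the disc stays while the lever swings about its pivot; pushed clockwise against its outer stop it turns the disc.

How it is judged:
On the way, in this order (a step that is already met when the one before it is completed fails the run):
1. the lever is swung out (beyond 2.5 rad) while the disc is still on the open side (below 1.2 rad) (value of joint lever above 2.5 rad and value of joint clamp below 1.2 rad), for 0.05 s.
2. the disc is cranked to the green mark (beyond 2.85 rad) with the lever out (beyond 1.9 rad) (value of joint clamp above 2.85 rad and value of joint lever above 1.9 rad), for 0.05 s.
At the end, for the whole second after the job is handed in: The lever is folded back over the disc (within 0.3 rad of flat home) and at rest, and the disc is at the green mark (beyond 2.75 rad of 3.14) (value of joint lever below 0.3 rad and value of joint clamp above 2.75 rad and velocity of joint lever between -0.05 and 0.05 rad/s); the robot touches nothing.
It also fails if it takes over 48 s, if anything falls off the work surface, if the arm or the gripper's body presses on something with over 40 N, if the wrist force passes 120 N, or if a joint passes its speed limit or range.

## Working session

There is one attempt and no reset: what is moved stays moved. The work goes in short steps, Python scripts to look and compute and a shell command to move; the robot and the scene stay as the last step left them, time stands still between calls to the robot, and variables do not carry over. Pictures are saved under pics/ and viewed, and the job is handed in when it is done.

```bash
ls; mkdir -p pics; cat > h.py <<'E'
import numpy as np,cv2
from bench import robot,vision,nets
def pts(f,mask):
    K=f["camera_matrix"];T=f["extrinsics"];v,u=np.nonzero(mask&(f["z_map"]>0));z=f["z_map"][v,u]
    P=np.stack([(u-K[0,2])/K[0,0]*z,(v-K[1,2])/K[1,1]*z,z],1)
    return P@T[:3,:3].T+T[:3,3],u,v
def save(f,n): cv2.imwrite("pics/"+n,f["color"][:,:,::-1])
E
python3 - <<'E'
from h import *
s=robot.sense();print(s)
for n in("scene","top"):
    f=vision.grab_frame(n);save(f,n+"0.png")
    for name in("red_knob","clamp_axis","clamp","lever"):
        try:
            for d in nets.trace(f,name)[:2]:
                P,u,v=pts(f,d["region"]);print(n,name,d["score"],d["box"],np.median(P,0).round(4),P.min(0).round(3),P.max(0).round(3))
        except Exception as e: print(n,name,e)
E
```

```text
pics
{'clock': 0.0, 'q': array([ 1.25553429,  0.50833149, -0.23749984,  1.50113309,  0.12569865,
        1.14887788, -0.15478107]), 'joint_velocities': array([-0.00097036,  0.00028201, -0.00068949,  0.00130787,  0.0012764 ,
        0.00052026,  0.00081602]), 'effort': array([-2.29329198e-04, -6.20593786e+01, -2.18645811e+00, -2.49654150e+01,
        1.28901255e-02,  1.18811033e-02,  4.21041898e-05]), 'tcp_pos': array([ 0.25500029, -0.57007089,  0.23043265]), 'tcp_rot': array([-8.57094160e-04,  9.77949585e-01,  2.08839250e-01, -2.04412420e-04]), 'ft_force': array([ 0.15296972, -0.47532369,  0.00443851]), 'moment': array([ 0.02464136, -0.08123706, -0.0036431 ]), 'gripper_width': 0.08551575647826475}
scene red_knob 0.6 [263.8, 269.6, 274.2, 287.8] [0.5577 0.0404 0.1516] [0.553 0.029 0.126] [0.573 0.049 0.165]
scene red_knob 0.4 [256.1, 262.8, 306.8, 306.7] [0.5568 0.023  0.1137] [ 0.515 -0.027  0.094] [0.623 0.067 0.165]
scene clamp_axis 0.85 [235.4, 256.6, 334.6, 356.8] [0.5344 0.0368 0.0944] [ 0.453 -0.068 -0.002] [0.733 0.107 0.165]
scene clamp 0.94 [254.6, 262.8, 306.6, 306.4] [0.5569 0.0221 0.1136] [ 0.515 -0.036  0.092] [0.627 0.067 0.165]
scene lever 0.61 [263.7, 265.4, 296.4, 292.1] [0.5634 0.0324 0.1289] [ 0.553 -0.018  0.113] [0.583 0.049 0.165]
top red_knob 0.54 [261.8, 237.5, 273.7, 257.8] [0.5598 0.036  0.1614] [0.552 0.027 0.117] [0.583 0.047 0.166]
top clamp_axis 0.72 [236.4, 197.0, 329.0, 308.9] [0.5535 0.0156 0.0978] [ 0.451 -0.07  -0.001] [0.672 0.106 0.166]
top clamp 0.8 [254.4, 223.0, 309.0, 274.7] [0.5593 0.0183 0.1153] [ 0.515 -0.028  0.099] [0.611 0.065 0.166]
top lever 0.84 [260.9, 238.4, 304.1, 251.7] [0.5661 0.0206 0.1242] [ 0.552 -0.019  0.111] [0.582 0.047 0.166]
```

```bash
python3 - <<'E'
import cv2
for n in("scene","top"):
    i=cv2.imread(f"pics/{n}0.png");i=i[190:370,190:390]
    cv2.imwrite(f"pics/{n}c.png",cv2.resize(i,None,fx=3.3,fy=3.3,interpolation=cv2.INTER_CUBIC))
E
```

```text
(no output)
```

View pics/scene0.png

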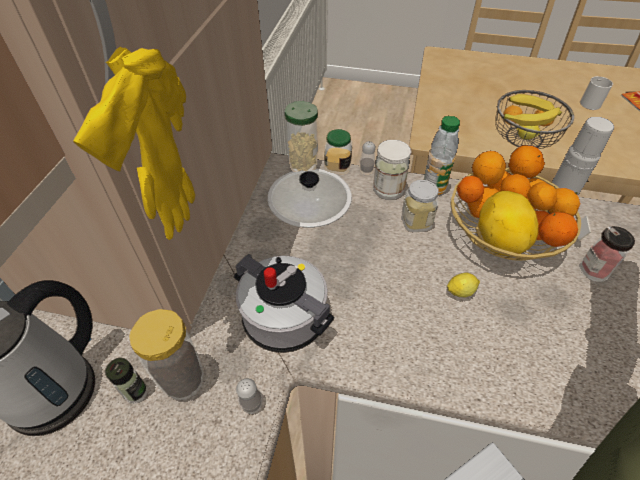

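View pics/top0.png

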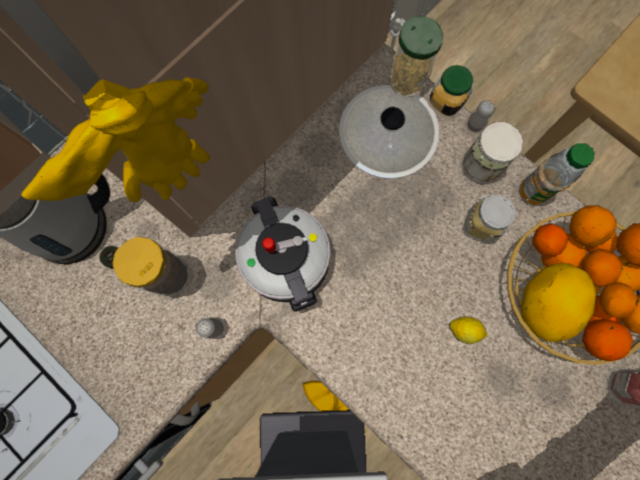

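```bash
sleep 1; ls pics
```

```text
scene0.png
scenec.png
top0.png
topc.png
```

View pics/topc.png

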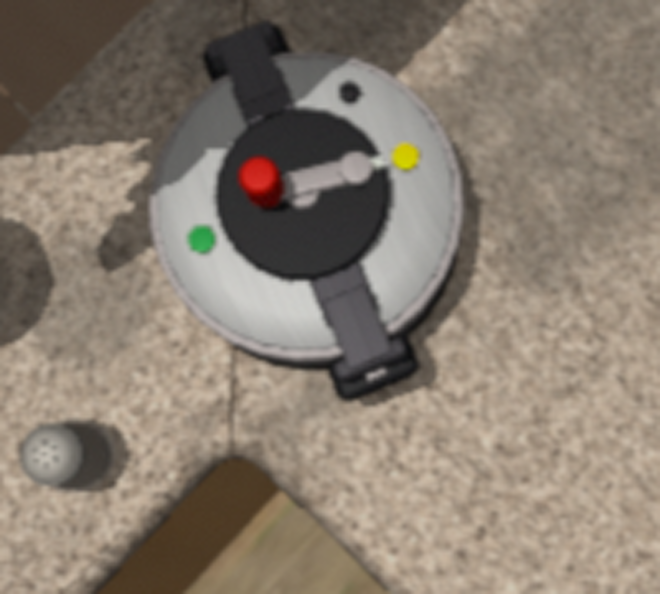

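```bash
python3 - <<'E'
from h import *
from scipy.optimize import least_squares
for n in("top","scene"):
    f=vision.grab_frame(n);c=f["color"].astype(int);m=np.ones((480,640),bool)
    print(n,"cam",f["extrinsics"].round(3).tolist())
    P,u,v=pts(f,m);C=c[v,u]
    near=(np.hypot(P[:,0]-.56,P[:,1]-.018)<.12)&(P[:,2]>.06)
    r,g,b=C.T
    for nm,s in (("yellow",(r>180)&(g>160)&(b<110)),("green",(g>r*1.4+20)&(g>b*1.3)),("red",(r>130)&(g<70)&(b<70))):
        q=P[near&s]; print(nm,len(q),np.median(q,0).round(4),q.min(0).round(3),q.max(0).round(3))
    # disc dark top
    s=near&(r<60)&(g<60)&(b<60)&(P[:,2]>.108)&(P[:,2]<.118)
    q=P[s]; q=q[np.hypot(q[:,0]-.56,q[:,1]-.018)<.06]
    (cx,cy),rad=cv2.minEnclosingCircle((q[:,:2]*1000).astype(np.float32));print("disc",len(q),cx,cy,rad,np.median(q[:,2]))
    s=np.hypot(P[:,0]-.56,P[:,1]-.018)<.14; s&=(P[:,2]>.08)&(P[:,2]<.10)
    (cx,cy),rad=cv2.minEnclosingCircle((P[s][:,:2]*1000).astype(np.float32));print("lid",cx,cy,rad)
    # tall obstacles: heights around
    if n=="top":
        for x in np.arange(.3,1.0,.05):
            print(round(x,2),[ (lambda k: round(float(np.percentile(P[k,2],95)),2) if k.any() else -1)((abs(P[:,0]-x)<.025)&(abs(P[:,1]-y)<.025)) for y in np.arange(.4,-.45,-.05)])
E
```

```text
top cam [[-0.039, -0.976, 0.213, 0.382], [-0.999, 0.038, -0.009, -0.049], [0.0, -0.213, -0.977, 1.005], [0.0, 0.0, 0.0, 1.0]]
yellow 124 [0.5957 0.1262 0.579 ] [ 0.577 -0.045  0.097] [0.604 0.133 0.583]
green 46 [0.541  0.0759 0.1   ] [0.534 0.07  0.097] [0.547 0.083 0.105]
red 91 [0.5619 0.0378 0.1623] [0.553 0.029 0.159] [0.571 0.047 0.167]
disc 1565 566.77099609375 19.708036422729492 52.557491302490234 0.11482687488450738
lid 559.181884765625 18.883827209472656 101.2828598022461
0.3 [0.04, 0.0, 0.0, 0.0, 0.0, -0.9, -0.9, -0.9, -0.9, 0.0, 0.0, 0.0, 0.0, 0.0, 0.0, 0.0, 0.0]
0.35 [0.0, 0.0, 0.0, 0.0, 0.0, 0.0, -0.9, -0.9, 0.0, 0.0, 0.0, 0.0, 0.0, 0.0, 0.0, 0.0, 0.0]
0.4 [0.0, 0.0, 0.0, 0.0, 0.0, 0.09, 0.0, 0.0, 0.0, 0.0, 0.0, 0.0, 0.0, 0.0, 0.05, 0.05, 0.11]
0.45 [0.0, 0.0, 0.0, 0.0, 0.0, 0.09, 0.0, 0.0, 0.11, 0.07, 0.0, 0.0, 0.0, 0.0, 0.03, 0.01, 0.13]
0.5 [0.0, 0.0, 0.19, 0.19, 0.19, 0.0, 0.09, 0.11, 0.12, 0.1, 0.0, 0.0, 0.0, 0.0, 0.0, 0.0, 0.09]
0.55 [0.0, 0.11, 0.5, 0.54, 0.56, 0.56, 0.1, 0.16, 0.12, 0.1, 0.0, 0.0, 0.0, 0.0, 0.0, 0.0, 0.09]
0.6 [0.22, 0.11, 0.48, 0.55, 0.62, 0.64
[... 495 characters left out ...]
 0.02, 0.04, 0.07, 0.07, 0.1, 0.1, 0.09]
0.9 [-1, -1, -1, -1, -1, -1, -1, -1, -1, 0.34, 0.3, 0.03, 0.18, 0.19, 0.18, 0.1, 0.03]
0.95 [-1, -1, -1, -1, -1, -1, -1, -1, -1, -1, 0.28, 0.24, 0.19, 0.19, 0.19, -1, -1]
scene cam [[-0.537, -0.643, 0.547, 0.096], [-0.844, 0.408, -0.349, 0.225], [0.001, -0.648, -0.761, 0.823], [0.0, 0.0, 0.0, 1.0]]
yellow 91 [0.5973 0.1229 0.5771] [ 0.578 -0.045  0.097] [0.608 0.132 0.58 ]
green 44 [0.5426 0.0759 0.0989] [0.536 0.069 0.097] [0.549 0.083 0.102]
red 91 [0.5618 0.0395 0.161 ] [0.555 0.029 0.126] [0.572 0.048 0.164]
disc 1165 563.8536987304688 19.40254783630371 48.6036262512207 0.11307926150911718
lid 562.5569458007812 20.97121238708496 103.13935852050781
```

```bash
python3 - <<'E'
from h import *
A=np.array([.565,.0195])
f=vision.grab_frame("top");c=f["color"].astype(int)
P,u,v=pts(f,np.ones((480,640),bool));C=c[v,u];r,g,b=C.T
s=(r>170)&(g>150)&(b<110)&(P[:,2]<.11)&(P[:,2]>.09)&(np.hypot(P[:,0]-.56,P[:,1]-.018)<.1)
print("yellow",s.sum(),P[s].mean(0),P[s].min(0),P[s].max(0))
fs=vision.grab_frame("scene");Q,u2,v2=pts(fs,np.ones((480,640),bool));r,g,b=fs["color"].astype(int)[v2,u2].T
s=(r>170)&(g>150)&(b<110)&(Q[:,2]<.11)&(Q[:,2]>.09)&(np.hypot(Q[:,0]-.56,Q[:,1]-.018)<.1)
print("yellow s",s.sum(),Q[s].mean(0))
G=np.array([.536,.096])
for nm,X in(("top",P),("scene",Q)):
  d=np.hypot(X[:,0]-G[0],X[:,1]-G[1])
  for lo,hi in((.13,.17),(.17,.22),(.22,.3),(.3,.4),(.4,.5),(.5,.7)):
    k=(X[:,2]>lo)&(X[:,2]<hi)&(d>.045)&(d<.5)&(X[:,1]>.05-.9*(X[:,0]-.6)*0)
    if k.any():
        i=np.argsort(d[k])[:400:80]; print(nm,lo,hi,X[k][i].round(3).tolist(),d[k][i].round(3))
# wall footprint: scene pts z .02-.1 color brown
k=(Q[:,2]>.1)&(Q[:,2]<.45)&(Q[:,0]>.45)&(Q[:,0]<1)&(Q[:,1]>.1)
for x in np.arange(.45,1,.025):
    kk=k&(abs(Q[:,0]-x)<.0125)
    if kk.any(): j=Q[kk];i=j[:,1].argmin();print(round(x,3),j[i].round(3))
E
```

```text
yellow 54 [ 0.58362702 -0.03794621  0.10024059] [ 0.5771379  -0.0446467   0.09540815] [ 0.59099184 -0.03142604  0.10368988]
yellow s 34 [ 0.58487314 -0.03842218  0.09912142]
top 0.13 0.17 [[0.538, 0.206, 0.134], [0.526, 0.209, 0.159], [0.55, 0.213, 0.16], [0.507, 0.216, 0.145], [0.5, 0.225, 0.149]] [0.11  0.114 0.117 0.124 0.134]
top 0.17 0.22 [[0.534, 0.207, 0.178], [0.55, 0.211, 0.178], [0.516, 0.214, 0.19], [0.536, 0.219, 0.191], [0.513, 0.221, 0.189]] [0.111 0.116 0.12  0.123 0.127]
top 0.22 0.3 [[0.622, 0.146, 0.298], [0.628, 0.2, 0.251], [0.645, 0.182, 0.231], [0.622, 0.206, 0.234], [0.617, 0.211, 0.244]] [0.099 0.139 0.139 0.14  0.141]
top 0.3 0.4 [[0.6, 0.155, 0.397], [0.61, 0.148, 0.378], [0.613, 0.146, 0.397], [0.585, 0.176, 0.399], [0.579, 0.181, 0.395]] [0.087 0.09  0.092 0.094 0.095]
top 0.4 0.5 [[0.609, 0.137, 0.5], [0.613, 0.136, 0.481], [0.61, 0.144, 0.489], [0.598, 0.159, 0.418], [0.611, 0.144, 0.478]] [0.084 0.086 0.088 0.088 0.089]
top 0.5 0.7 [[0.589, 0.125, 0.567], [0.594, 0.122, 0.564], [0.597, 0.117, 0.562], [0.591, 0.132, 0.57], [0.594, 0.128, 0.579]] [0.06  0
[... 695 characters left out ...]
139, 0.498], [0.614, 0.137, 0.479], [0.611, 0.144, 0.493], [0.618, 0.131, 0.459], [0.602, 0.157, 0.429]] [0.085 0.088 0.089 0.09  0.09 ]
scene 0.5 0.7 [[0.592, 0.122, 0.56], [0.595, 0.122, 0.562], [0.593, 0.129, 0.576], [0.59, 0.135, 0.571], [0.598, 0.124, 0.577]] [0.062 0.064 0.066 0.067 0.068]
0.5 [0.512 0.213 0.106]
0.525 [0.53  0.207 0.131]
0.55 [0.54  0.208 0.144]
0.575 [0.587 0.174 0.409]
0.6 [0.612 0.146 0.378]
0.625 [0.637 0.119 0.411]
0.65 [0.66  0.101 0.449]
0.675 [0.668 0.1   0.429]
0.7 [0.712 0.116 0.127]
0.725 [0.729 0.1   0.118]
0.75 [0.738 0.334 0.184]
0.775 [0.763 0.36  0.162]
0.8 [0.788 0.385 0.201]
0.825 [0.813 0.409 0.175]
0.85 [0.838 0.435 0.162]
0.875 [0.863 0.46  0.116]
```

View pics/scenec.png

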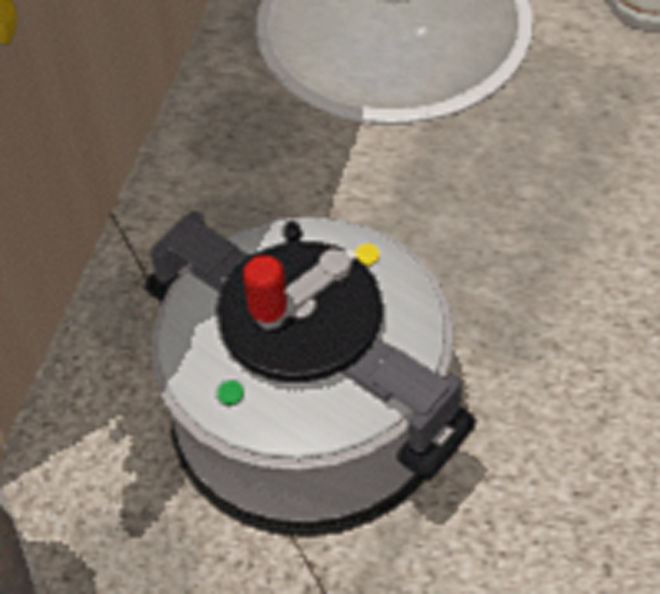

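```bash
python3 -m inch '[[[1,2,0.5,0,0,0,5],[1.8,3.5,0.5,0,0,0,5],[1.8,3.5,0.5,0,0,0,5],[1.8,3.5,0.5,0,0,0,5],[1.8,3.5,0,0,0,0,5],[1.8,3.5,0,0,0,0,5],[1.8,3.5,0,0,0,0,5],[1.8,3.5,0,0,0,0,5]]]'; python3 - <<'E'
from h import *
print(robot.sense()['q'])
f=vision.grab_frame("top");save(f,"t1.png")
P,u,v=pts(f,np.ones((480,640),bool));
d=nets.trace(f,"lever")[0]
Q,uu,vv=pts(f,d["region"]); r,g,b=f["color"].astype(int)[vv,uu].T
k=(abs(Q[:,2]-.12)<.006)&(abs(r-g)<40)&(r>80);print(k.sum(),Q[k].mean(0))
A=np.array([.563,.0189]);e=Q[k][:,:2]-A; pr=np.linalg.svd(e-e.mean(0))[2][0];print(pr,np.degrees(np.arctan2(pr[1],pr[0])),e.min(0),e.max(0)); far=e[np.hypot(*e.T)>.025];print(far.mean(0),len(far))
E
```

```text
clock: 1.37
tcp_pos: [0.3918, -0.3038, 0.2516]
tcp_rot: [0.0, 0.978, 0.209, 0.0]
ft_force: [0.9, 0.7, 0.0]
gripper_width: 0.0501
[ 0.85282292  0.29435252 -0.32448731  1.7972514   0.10614354  1.06604992
 -0.66025449]
214 [0.56960628 0.00361006 0.12167231]
[ 0.21419608 -0.97679068] -77.63163241024051 [-0.00423843 -0.03832803] [0.01843105 0.00919655]
[ 0.00997006 -0.03053206] 74
```

```bash
python3 -m inch '[[[1.7,3.5,0,0,0,0,5],[1.7,3.5,0,0,0,0,5],[1.7,3.5,0,0,0,0,5],[1.7,3.5,0,0,0,0,5],[1.7,3.5,0,0,0,0,5],[1.7,3.5,0,0,0,0,5],[1.7,3.5,0,0,0,0,5],[1.7,3.5,0,0,0,0,5],[1.7,3.5,0,0,0,0,5],[1.7,2.7,0,0,0,0,5],[0,0,0,0,0,0,5]]]'; python3 - <<'E'
from h import *
print(robot.sense()['q'],robot.sense()['tcp_pos'])
f=vision.grab_frame("top");save(f,"t2.png")
f=vision.grab_frame("scene");save(f,"s2.png")
E
```

```text
clock: 2.38
tcp_pos: [0.5635, 0.0439, 0.2513]
tcp_rot: [-0.002, 0.977, 0.213, 0.001]
ft_force: [-0.5, 0.8, 0.6]
gripper_width: 0.0503
[ 0.18164853  0.41509902 -0.44936056  1.62937968  0.1894911   1.13816261
 -1.45557163] [0.56349456 0.04387883 0.25134918]
```

View pics/t2.png

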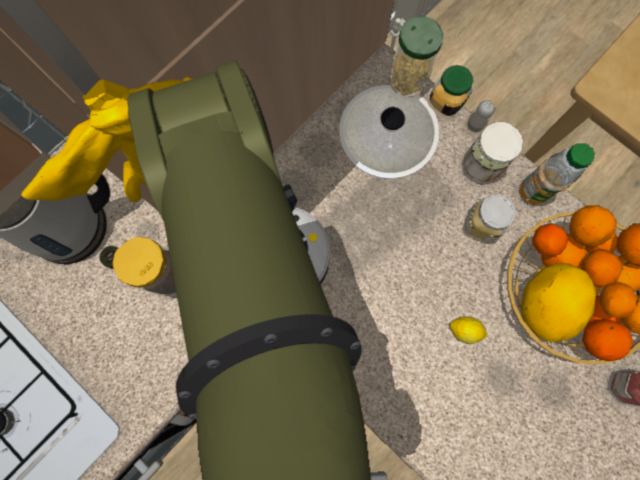

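View pics/s2.png

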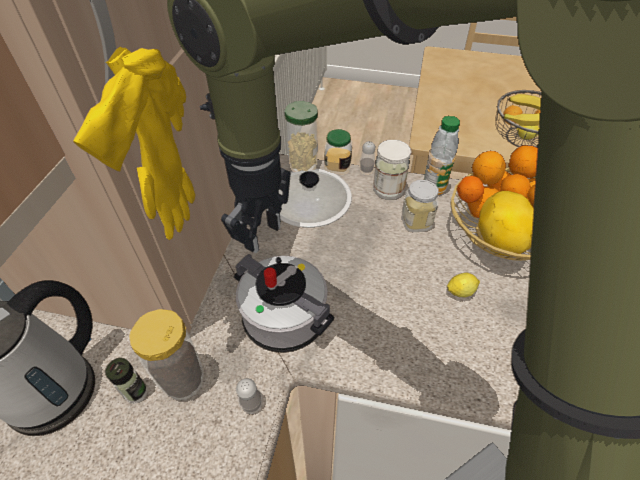

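```bash
python3 -m inch '[[[0,0,0,0,0,0,5],[0,0,0,0,0,0,5]]]'; python3 - <<'E'
from h import *
print(robot.sense()['tcp_pos'])
for n in("top","scene"):
    f=vision.grab_frame(n);save(f,n+"3.png");P,u,v=pts(f,np.ones((480,640),bool));r,g,b=f["color"].astype(int)[v,u].T
    gl=(r>150)&(g>120)&(b<60)&(P[:,2]>.25)&(P[:,1]>.05)&(P[:,0]<.8)
    arm=(P[:,2]>.2)&((g>=r-2)&(r<120)&(g>b)|((r<60)&(abs(r-b)<8)))&(P[:,0]>.3)&(P[:,0]<.75)&(P[:,1]>-.12)&(P[:,1]<.2)
    from scipy.spatial import cKDTree
    d,i=cKDTree(P[gl]).query(P[arm]);j=np.argsort(d)[:5];print(n,gl.sum(),arm.sum(),d[j],P[arm][j].round(3).tolist(),P[gl][i[j]].round(3).tolist())
    for lo in np.arange(.2,.9,.05):
        k=arm&(P[:,2]>lo)&(P[:,2]<lo+.05); k2=gl&(P[:,2]>lo)&(P[:,2]<lo+.05)
        sm=P[:,0]+P[:,1]
        if k.any(): print(round(lo,2),"arm s max",np.percentile(sm[k],99).round(3),"glove min",sm[k2].min().round(3) if k2.any() else None)
E
```

```text
clock: 2.65
tcp_pos: [0.5609, 0.0346, 0.2512]
tcp_rot: [0.0, 0.978, 0.208, -0.0]
ft_force: [0.1, -0.7, 0.4]
gripper_width: 0.0503
[0.56093727 0.03460857 0.25122533]
top 3224 59840 [0.00635338 0.006899   0.00743057 0.0076763  0.00819557] [[0.626, 0.166, 0.573], [0.626, 0.164, 0.574], [0.627, 0.163, 0.575], [0.624, 0.164, 0.577], [0.627, 0.162, 0.576]] [[0.62, 0.166, 0.57], [0.62, 0.162, 0.571], [0.62, 0.162, 0.571], [0.62, 0.16, 0.572], [0.62, 0.162, 0.571]]
0.3 arm s max 0.55 glove min None
0.35 arm s max 0.58 glove min 0.827
0.55 arm s max 0.791 glove min 0.715
0.6 arm s max 0.783 glove min None
0.65 arm s max 0.789 glove min None
0.7 arm s max 0.486 glove min None
0.75 arm s max 0.38 glove min None
scene 4185 22250 [0.00215885 0.00219847 0.00484465 0.00550991 0.00577003] [[0.636, 0.155, 0.573], [0.627, 0.165, 0.57], [0.635, 0.153, 0.577], [0.636, 0.153, 0.578], [0.633, 0.157, 0.577]] [[0.635, 0.154, 0.572], [0.627, 0.164, 0.569], [0.636, 0.152, 0.572], [0.637, 0.149, 0.573], [0.632, 0.156, 0.571]]
0.25 arm s max 0.622 glove min 0.776
0.3 arm s max 0.64 glove min 0.768
0.35 arm s max 0.64 glove min 0.766
0.4 arm s max 0.637 glove min 0.76
0.45 arm s max 0.64 glove min 0.755
0.5 arm s max 0.653 glove min 0.728
0.55 arm s max 0.786 glove min 0.714
0.6 arm s max 0.677 glove min None
0.65 arm s max 0.546 glove min None
0.7 arm s max 0.329 glove min None
```

```bash
python3 - <<'E'
from h import *
for n,px in(("top",[(225,72),(250,90),(262,130),(268,150),(270,165),(140,120),(145,160),(170,110),(200,85),(180,180),(185,78),(160,85)]),("scene",[(176,15),(190,50),(215,70),(225,110),(235,150),(250,120),(262,60),(200,20),(275,100),(245,190)])):
    f=vision.grab_frame(n)
    for x,y in px:
        m=np.zeros((480,640),bool);m[y,x]=1;p=pts(f,m)[0]
        print(n,x,y,p.round(3).tolist(),p[:,:2].sum().round(3),f["color"][y,x])
E
```

```text
top 225 72 [[0.756, 0.07, 0.383]] 0.826 [78 67 52]
top 250 90 [[0.572, -0.002, 0.661]] 0.57 [95 94 60]
top 262 130 [[0.534, -0.012, 0.674]] 0.522 [107 106  69]
top 268 150 [[0.521, -0.016, 0.67]] 0.505 [114 114  77]
top 270 165 [[0.509, -0.017, 0.67]] 0.492 [63 63 40]
top 140 120 [[0.552, 0.079, 0.66]] 0.631 [91 91 57]
top 145 160 [[0.609, 0.153, 0.442]] 0.762 [91 71  0]
top 170 110 [[0.562, 0.059, 0.654]] 0.622 [98 98 61]
top 200 85 [[0.587, 0.039, 0.647]] 0.625 [83 84 52]
top 180 180 [[0.497, 0.044, 0.679]] 0.541 [84 86 53]
top 185 78 [[0.68, 0.092, 0.499]] 0.772 [137 106   0]
top 160 85 [[0.646, 0.104, 0.545]] 0.751 [124  95   0]
scene 176 15 [[0.582, 0.092, 0.616]] 0.674 [56 58 43]
scene 190 50 [[0.571, 0.089, 0.583]] 0.66 [62 61 42]
scene 215 70 [[0.537, 0.077, 0.572]] 0.614 [52 52 35]
scene 225 110 [[0.547, 0.071, 0.516]] 0.618 [68 66 45]
scene 235 150 [[0.542, 0.069, 0.46]] 0.611 [118 119  81]
scene 250 120 [[0.526, 0.05, 0.507]] 0.576 [68 69 48]
scene 262 60 [[0.487, 0.045, 0.596]] 0.532 [51 53 34]
scene 200 20 [[0.54, 0.082, 0.624]] 0.622 [39 38 40]
scene 275 100 [[0.529, 0.014, 0.519]] 0.543 [58 55 36]
scene 245 190 [[0.54, 0.066, 0.392]] 0.606 [33 35 39]
```

View pics/top3.png

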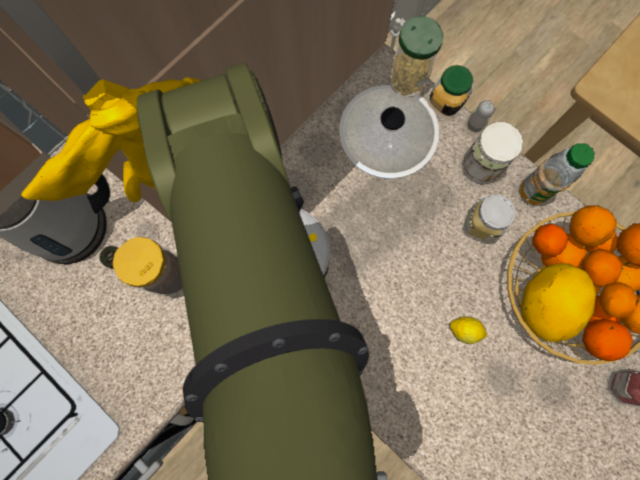

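```bash
python3 -m inch '[[[0,0,-1,1.6,-3.6,0,5],[0,0,-1,1.6,-3.6,0,5],[0,0,-2,0,0,0,5],[0,0,-2,0,0,0,5],[0,0,-1,0,0,0,5],[0,0,0,0,0,0,5],[0,0,0,0,0,0,5]]]'; python3 - <<'E'
from h import *
print(robot.sense()['tcp_pos'],robot.sense()['q'])
f=vision.grab_frame("scene");save(f,"s4.png");i=f["color"][200:330,190:350,::-1];cv2.imwrite("pics/s4c.png",cv2.resize(i,None,fx=4.5,fy=4.5))
E
```

```text
clock: 3.43
tcp_pos: [0.5614, 0.0365, 0.1814]
tcp_rot: [-0.014, 0.976, 0.208, 0.067]
ft_force: [0.2, 0.7, 0.7]
gripper_width: 0.0498
[0.56139989 0.03645779 0.18138975] [ 0.23139676  0.41390993 -0.44313055  1.85948646  0.19832568  0.77985594
 -1.44967038]
```

View pics/s4c.png

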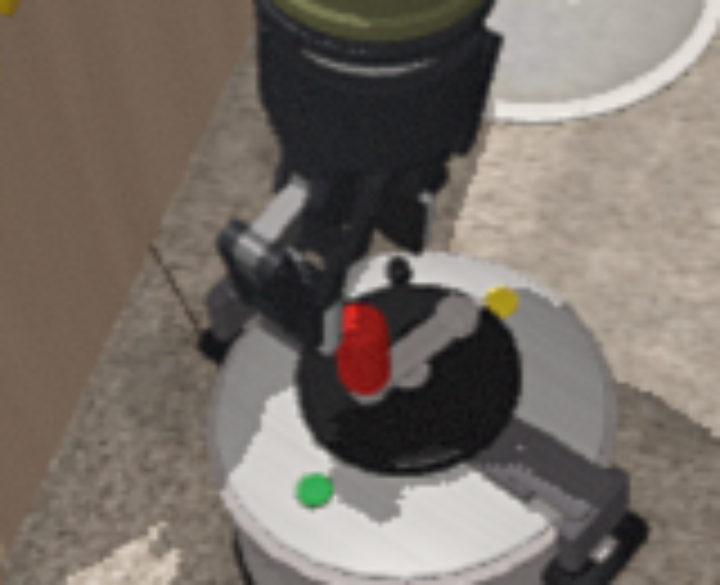

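```bash
python3 -m inch '[[[0,0.1,-1.2,0,0,0,5],[0,0,-1.2,0,0,0,5],[0,0,-1.2,0,0,0,5],[0,0,-1,0,0,0,5],[0,0,-0.5,0,0,0,5],[0,0,0,0,0,0,5],[0,0,0,0,0,0,5]]]'; python3 - <<'E'
from h import *
print(robot.sense()['tcp_pos'],robot.sense()['ft_force'])
f=vision.grab_frame("scene");i=f["color"][200:330,190:350,::-1];cv2.imwrite("pics/s5c.png",cv2.resize(i,None,fx=4.5,fy=4.5))
E
```

```text
clock: 4.07
tcp_pos: [0.5616, 0.0377, 0.1307]
tcp_rot: [-0.014, 0.976, 0.208, 0.067]
ft_force: [0.1, -0.5, 0.3]
gripper_width: 0.0496
[0.56163884 0.03765105 0.1306887 ] [ 0.14808733 -0.5365482   0.26596639]
```

View pics/s5c.png

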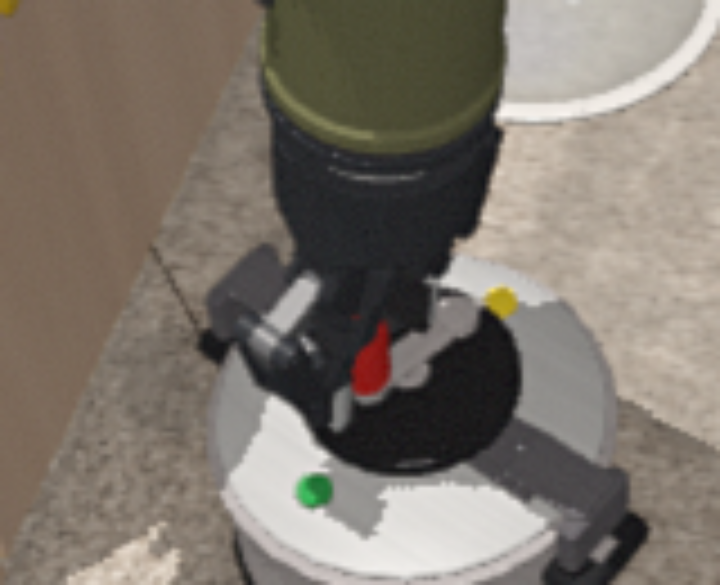

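```bash
python3 -m inch '[[[0,0,0,0,0,0,2.8],[0,0,0,0,0,0,2.5],[0,0,0,0,0,0,2.2],[0,0,0,0,0,0,2],[0,0,0,0,0,0,2],[0,0,0,0,0,0,2]]]'; python3 -c "
from h import *
s=robot.sense();print(s['tcp_pos'],s['ft_force'])
T=s['tcp_rot'];from scipy.spatial.transform import Rotation as R
r=R.from_quat(np.roll(T,-1)).as_matrix();g=s['tcp_pos']-r[:,2]*.016;print('grasp',g,r[:,1])
A=np.array([.563,.0189]);d=g[:2]-A;print(d,np.hypot(*d))
"
```

```text
clock: 4.62
tcp_pos: [0.5618, 0.0372, 0.1308]
tcp_rot: [-0.014, 0.976, 0.208, 0.068]
ft_force: [0.2, -1.4, 4.4]
gripper_width: 0.0206
[0.56176953 0.03716998 0.13077128] [ 0.21565503 -1.43923066  4.43570257]
grasp [0.55974566 0.03628521 0.14661808] [ 0.40806578 -0.91295181  0.00114352]
[-0.00325434  0.01738521] 0.017687175183079655
```

```bash
cat > arc.py <<'E'
import numpy as np,sys
# cx cy r a0 a1 n
def arc(cx,cy,r,a0,a1,n,start=None):
    a=np.radians(np.linspace(a0,a1,n+1));p=np.stack([cx+r*np.cos(a),cy+r*np.sin(a)],1)*100
    c=p[0].copy();out=[]
    for q in p[1:]:
        d=np.round(q-c,2);c=c+d;out.append(d.tolist())
    print(out)
E
python3 -c "
from arc import *
arc(.5689,-.0126,.05,100.6,10.6,9)
arc(.5689,-.0126,.05,10.6,-79.4,9)"
```

```text
[[0.87, 0.09], [0.87, -0.07], [0.84, -0.22], [0.79, -0.36], [0.72, -0.49], [0.63, -0.61], [0.5, -0.71], [0.38, -0.79], [0.23, -0.83]]
[[0.09, -0.87], [-0.07, -0.87], [-0.22, -0.84], [-0.36, -0.79], [-0.49, -0.72], [-0.61, -0.63], [-0.71, -0.5], [-0.79, -0.38], [-0.83, -0.23]]
```

```bash
cat > st.py <<'E'
from h import *
from scipy.spatial.transform import Rotation as R
s=robot.sense();r=R.from_quat(np.roll(s['tcp_rot'],-1)).as_matrix();g=s['tcp_pos']-r[:,2]*.016
A=np.array([.563,.0189]);d=g[:2]-A;print('grasp',g.round(4),'rel',d.round(4),np.hypot(*d).round(4),np.degrees(np.arctan2(d[1],d[0])).round(1),'F',s['ft_force'].round(1),'M',s['moment'].round(2))
E
python3 -m inch '[[[0.87,0.09,0,0,0,0,2],[0.87,-0.07,0,0,0,0,2],[0.84,-0.22,0,0,0,0,2],[0.79,-0.36,0,0,0,0,2],[0,0,0,0,0,0,2]]]'; python3 st.py
```

```text
clock: 5.03
tcp_pos: [0.5975, 0.0314, 0.1307]
tcp_rot: [-0.014, 0.976, 0.208, 0.068]
ft_force: [1.1, -0.5, 5.4]
gripper_width: 0.0209
grasp [0.5954 0.0305 0.1466] rel [0.0324 0.0116] 0.0344 19.7 F [ 1.1 -0.5  5.4] M [-0.18 -0.1   0.  ]
```

```bash
python3 -m inch '[[[0.72,-0.49,0,0,0,0,2],[0.63,-0.61,0,0,0,0,2],[0.5,-0.71,0,0,0,0,2],[0.38,-0.79,0,0,0,0,2],[0.23,-0.83,0,0,0,0,2],[0.09,-0.87,0,0,0,0,2],[-0.07,-0.87,0,0,0,0,2],[0,0,0,0,0,0,2]]]'; python3 st.py
```

```text
clock: 5.7
tcp_pos: [0.6212, -0.0221, 0.1308]
tcp_rot: [-0.014, 0.976, 0.207, 0.068]
ft_force: [2.9, -1.5, 6.8]
gripper_width: 0.0204
grasp [ 0.6192 -0.023   0.1466] rel [ 0.0562 -0.0419] 0.07 -36.7 F [ 2.9 -1.5  6.8] M [-0.12 -0.52 -0.09]
```

```bash
python3 -m inch '[[[-0.22,-0.84,0,0,0,0,2],[-0.36,-0.79,0,0,0,0,2],[-0.49,-0.72,0,0,0,0,2],[-0.61,-0.63,0,0,0,0,2],[0,0,0,0,0,0,2]]]'; python3 st.py;python3 -m inch '[[[-0.71,-0.5,0,0,0,0,2],[-0.79,-0.38,0,0,0,0,2],[-0.7,-0.22,0,0,0,0,2],[0,0,0,0,0,0,2]]]'; python3 st.py; python3 - <<'E'
from h import *
f=vision.grab_frame("scene");save(f,"s6.png");i=f["color"][200:330,190:350,::-1];cv2.imwrite("pics/s6c.png",cv2.resize(i,None,fx=4.5,fy=4.5))
E
```

```text
clock: 6.12
tcp_pos: [0.6018, -0.0522, 0.1305]
tcp_rot: [-0.014, 0.976, 0.207, 0.067]
ft_force: [1.8, -1.3, 9.1]
gripper_width: 0.0211
grasp [ 0.5998 -0.053   0.1464] rel [ 0.0368 -0.0719] 0.0808 -62.9 F [ 1.8 -1.3  9.1] M [-0.07 -0.07 -0.01]
clock: 6.45
tcp_pos: [0.5795, -0.0618, 0.1306]
tcp_rot: [-0.014, 0.976, 0.208, 0.067]
ft_force: [-0.9, -1.1, 7.9]
gripper_width: 0.0211
grasp [ 0.5775 -0.0627  0.1464] rel [ 0.0145 -0.0816] 0.0829 -79.9 F [-0.9 -1.1  7.9] M [ 0.09 -0.04 -0.08]
```

View pics/s6c.png

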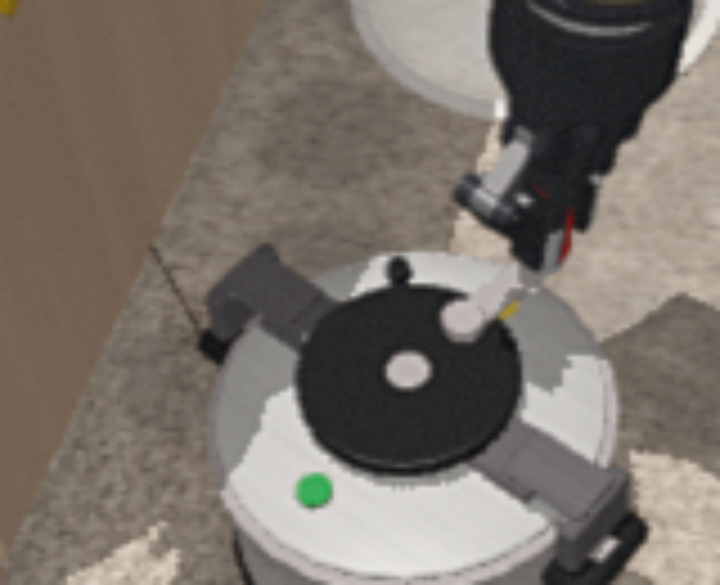

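```bash
python3 -c "
from arc import *
arc(.563,.0189,.0822,-79.9,-247.9,21)"
```

```text
[[-1.14, -0.12], [-1.15, 0.04], [-1.13, 0.19], [-1.09, 0.36], [-1.03, 0.5], [-0.95, 0.64], [-0.85, 0.76], [-0.74, 0.88], [-0.61, 0.97], [-0.47, 1.05], [-0.32, 1.1], [-0.16, 1.13], [-0.0, 1.15], [0.16, 1.14], [0.31, 1.1], [0.46, 1.05], [0.61, 0.97], [0.74, 0.88], [0.85, 0.77], [0.95, 0.64], [1.03, 0.51]]
```

```bash
python3 -m inch '[[[-1.14,-0.12,0,0,0,0,2],[-1.15,0.04,0,0,0,0,2],[-1.13,0.19,0,0,0,0,2],[-1.09,0.36,0,0,0,0,2],[-1.03,0.5,0,0,0,0,2],[0,0,0,0,0,0,2]]]'; python3 st.py; python3 - <<'E'
from h import *
f=vision.grab_frame("scene");i=f["color"][200:330,190:350,::-1];cv2.imwrite("pics/s7c.png",cv2.resize(i,None,fx=4.5,fy=4.5))
E
```

```text
clock: 7.0
tcp_pos: [0.5221, -0.0537, 0.1303]
tcp_rot: [-0.013, 0.976, 0.207, 0.065]
ft_force: [-4.6, -7.4, 14.3]
gripper_width: 0.0207
grasp [ 0.5202 -0.0546  0.1462] rel [-0.0428 -0.0735] 0.085 -120.2 F [-4.6 -7.4 14.3] M [-1.34  0.73 -0.19]
```

View pics/s7c.png

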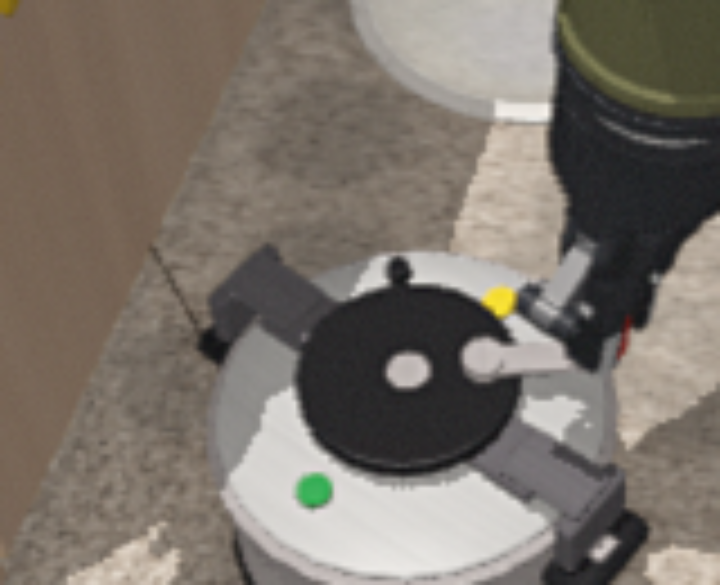

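```bash
python3 -m inch '[[[-0.9,0.68,0,0,0,0,2],[-0.83,0.78,0,0,0,0,2],[-0.72,0.9,0,0,0,0,2],[-0.61,0.97,0,0,0,0,2],[-0.47,1.05,0,0,0,0,2],[0,0,0,0,0,0,2],[0,0,0,0,0,0,2]]]'; python3 st.py
```

```text
clock: 7.63
tcp_pos: [0.4841, -0.0092, 0.1297]
tcp_rot: [-0.013, 0.976, 0.208, 0.062]
ft_force: [-17.4, -5.8, 25.9]
gripper_width: 0.0206
grasp [ 0.4823 -0.01    0.1456] rel [-0.0807 -0.0289] 0.0857 -160.3 F [-17.4  -5.8  25.9] M [-0.79  2.86  0.06]
```

```bash
python3 -m inch '[[[-0.25,-0.05,0.1,0,0,0,2],[0,0,0,0,0,0,2],[0,0,0,0,0,0,2]]]'; python3 st.py; python3 -c "
from arc import *
arc(.560,.0185,.0825,-160,-250,11)"
```

```text
clock: 7.88
tcp_pos: [0.4841, -0.0092, 0.1305]
tcp_rot: [-0.014, 0.976, 0.208, 0.064]
ft_force: [-6.5, -2.9, 10.2]
gripper_width: 0.0209
grasp [ 0.4822 -0.01    0.1464] rel [-0.0808 -0.0289] 0.0858 -160.3 F [-6.5 -2.9 10.2] M [-0.41  1.16  0.03]
[[-0.32, 1.13], [-0.16, 1.17], [0.01, 1.18], [0.18, 1.16], [0.34, 1.13], [0.49, 1.06], [0.65, 0.99], [0.78, 0.88], [0.89, 0.77], [1.0, 0.62], [1.07, 0.48]]
```

```bash
python3 -m inch '[[[-0.37,1.13,0,0,0,0,2],[-0.16,1.17,0,0,0,0,2],[0.01,1.18,0,0,0,0,2],[0.18,1.16,0,0,0,0,2],[0.34,1.13,0,0,0,0,2],[0,0,0,0,0,0,2],[0,0,0,0,0,0,2]]]'; python3 st.py; python3 - <<'E'
from h import *
print(robot.sense()['q'])
f=vision.grab_frame("scene");save(f,"s8.png")
E
```

```text
clock: 8.47
tcp_pos: [0.4859, 0.0502, 0.1307]
tcp_rot: [-0.014, 0.976, 0.209, 0.066]
ft_force: [-4.9, 1.5, 6.6]
gripper_width: 0.0209
grasp [0.4839 0.0493 0.1465] rel [-0.0791  0.0304] 0.0847 159.0 F [-4.9  1.5  6.6] M [0.56 0.86 0.19]
[ 0.19324864  0.38064215 -0.42990908  2.10240024  0.23323487  0.57047632
 -1.53663015]
```

View pics/s8.png

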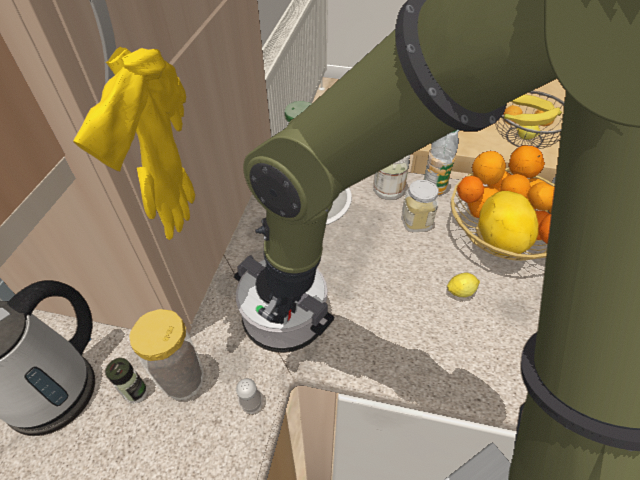

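```bash
python3 -m inch '[[[0.49,1.06,0,0,0,0,2],[0.65,0.99,0,0,0,0,2],[0.78,0.88,0,0,0,0,2],[0.89,0.77,0,0,0,0,2],[0,0,0,0,0,0,2],[0,0,0,0,0,0,2]]]'; python3 st.py; python3 - <<'E'
from h import *
f=vision.grab_frame("scene");save(f,"s9.png");i=f["color"][200:330,190:350,::-1];cv2.imwrite("pics/s9c.png",cv2.resize(i,None,fx=4.5,fy=4.5))
E
```

```text
clock: 9.02
tcp_pos: [0.5162, 0.0867, 0.1309]
tcp_rot: [-0.014, 0.976, 0.208, 0.067]
ft_force: [0.7, 0.3, 1.3]
gripper_width: 0.021
grasp [0.5142 0.0858 0.1468] rel [-0.0488  0.0669] 0.0828 126.1 F [0.7 0.3 1.3] M [-0.04 -0.06  0.01]
```

View pics/s9.png

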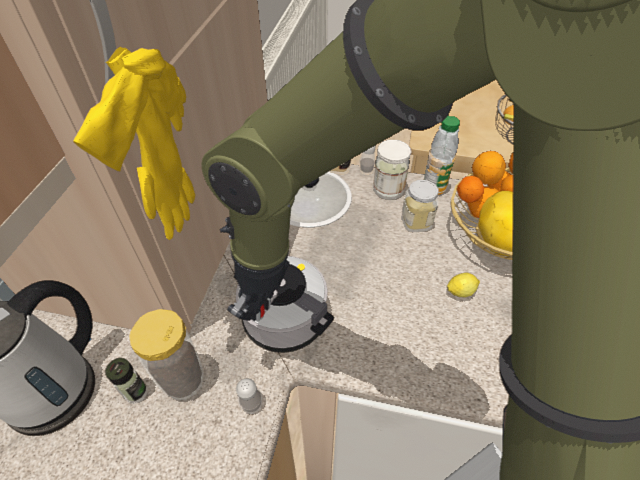

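```bash
python3 -m inch '[[[0.5,0.32,0,0,0,0,2],[0.51,0.28,0,0,0,0,2],[0.53,0.26,0,0,0,0,2],[0,0,0,0,0,0,2],[0,0,0,0,0,0,2]]]'; python3 st.py; python3 - <<'E'
from h import *
f=vision.grab_frame("scene");save(f,"s10.png");i=f["color"][200:330,190:350,::-1];cv2.imwrite("pics/s10c.png",cv2.resize(i,None,fx=4.5,fy=4.5))
E
```

```text
clock: 9.48
tcp_pos: [0.532, 0.095, 0.131]
tcp_rot: [-0.014, 0.976, 0.208, 0.067]
ft_force: [1.5, -4.4, -2.6]
gripper_width: 0.021
grasp [0.53   0.0941 0.1469] rel [-0.033   0.0752] 0.0821 113.7 F [ 1.5 -4.4 -2.6] M [-1.08 -0.33 -0.19]
```

View pics/s10c.png

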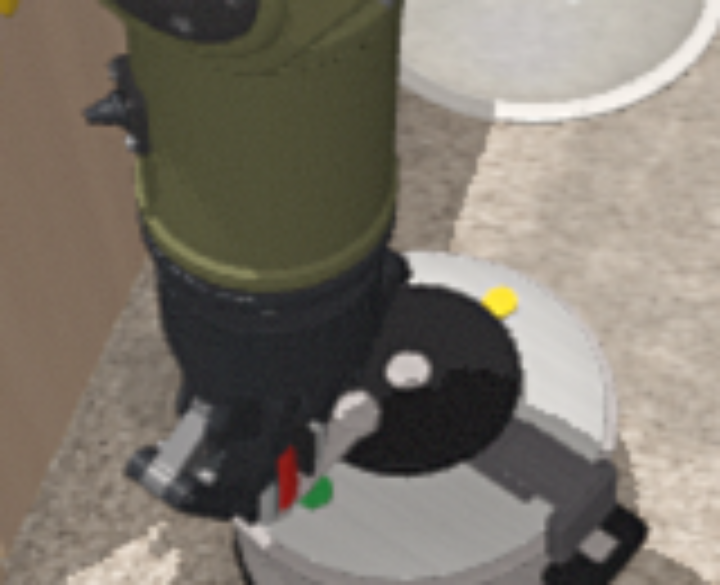

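```bash
python3 -m inch '[[[0.3,0.12,0,0,0,0,2],[0.3,0.11,0,0,0,0,2],[0,0,0,0,0,0,2],[0,0,0,0,0,0,2]]]'; python3 st.py;python3 -m inch '[[[0.25,0.08,0,0,0,0,2],[0,0,0,0,0,0,2]]]'; python3 st.py
```

```text
clock: 9.87
tcp_pos: [0.5339, 0.0958, 0.1304]
tcp_rot: [-0.013, 0.976, 0.208, 0.064]
ft_force: [-10.1, -8.2, 7.6]
gripper_width: 0.0208
grasp [0.532  0.095  0.1463] rel [-0.031   0.0761] 0.0822 112.2 F [-10.1  -8.2   7.6] M [-1.77  1.91 -0.14]
clock: 10.03
tcp_pos: [0.5345, 0.0961, 0.1301]
tcp_rot: [-0.013, 0.976, 0.208, 0.062]
ft_force: [-15.5, -9.2, 13.8]
gripper_width: 0.0204
grasp [0.5327 0.0953 0.1459] rel [-0.0303  0.0764] 0.0822 111.6 F [-15.5  -9.2  13.8] M [-2.07  3.01 -0.1 ]
```

```bash
python3 -m inch '[[[-0.55,-0.15,0,0,0,0,2],[0,0,0,0,0,0,2],[0,0,0,0,0,0,2]]]'; python3 st.py; python3 -c "
from arc import *
arc(.5495,.0482,.05,109.6,285.6,20)"
```

```text
clock: 10.28
tcp_pos: [0.533, 0.0954, 0.1308]
tcp_rot: [-0.013, 0.976, 0.208, 0.066]
ft_force: [-1.3, -6.3, 0.9]
gripper_width: 0.0206
grasp [0.531  0.0946 0.1467] rel [-0.032   0.0757] 0.0821 112.9 F [-1.3 -6.3  0.9] M [-1.55  0.5  -0.22]
[[-0.7, -0.31], [-0.65, -0.42], [-0.57, -0.51], [-0.49, -0.59], [-0.39, -0.66], [-0.29, -0.71], [-0.17, -0.75], [-0.06, -0.76], [0.06, -0.77], [0.17, -0.74], [0.29, -0.71], [0.39, -0.66], [0.49, -0.59], [0.57, -0.51], [0.65, -0.42], [0.7, -0.31], [0.74, -0.2], [0.76, -0.09], [0.77, 0.03], [0.75, 0.15]]
```

```bash
python3 -m inch '[[[-0.6,-0.4,0,0,0,0,2],[-0.65,-0.42,0,0,0,0,2],[-0.57,-0.51,0,0,0,0,2],[-0.49,-0.59,0,0,0,0,2],[0,0,0,0,0,0,2],[0,0,0,0,0,0,2]]]'; python3 st.py; python3 - <<'E'
from h import *
f=vision.grab_frame("scene");i=f["color"][200:330,190:350,::-1];cv2.imwrite("pics/s11c.png",cv2.resize(i,None,fx=4.5,fy=4.5))
E
```

```text
clock: 10.78
tcp_pos: [0.5102, 0.078, 0.1312]
tcp_rot: [-0.014, 0.976, 0.208, 0.067]
ft_force: [-1.4, 0.3, -2.8]
gripper_width: 0.0208
grasp [0.5082 0.0772 0.1471] rel [-0.0548  0.0583] 0.08 133.2 F [-1.4  0.3 -2.8] M [ 0.04  0.54 -0.04]
```

View pics/s11c.png

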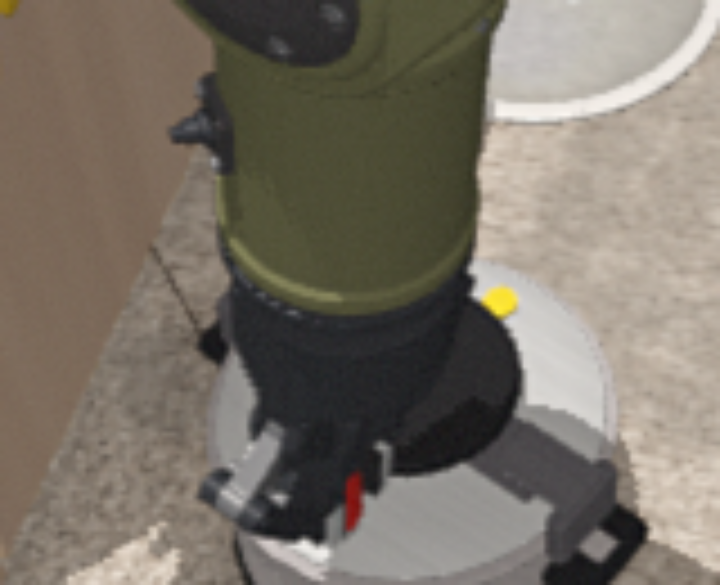

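```bash
python3 -m inch '[[[-0.36,-0.66,0,0,0,0,2],[-0.29,-0.71,0,0,0,0,2],[-0.17,-0.75,0,0,0,0,2],[-0.06,-0.76,0,0,0,0,2],[0.06,-0.77,0,0,0,0,2],[0,0,0,0,0,0,2],[0,0,0,0,0,0,2]]]'; python3 st.py
```

```text
clock: 11.42
tcp_pos: [0.5011, 0.0399, 0.1309]
tcp_rot: [-0.014, 0.976, 0.208, 0.065]
ft_force: [-6.6, -0.7, 4.3]
gripper_width: 0.0212
grasp [0.4991 0.039  0.1468] rel [-0.0639  0.0201] 0.0669 162.5 F [-6.6 -0.7  4.3] M [-0.33  1.42  0.06]
```

```bash
python3 -m inch '[[[0.12,-0.74,0,0,0,0,2],[0.29,-0.71,0,0,0,0,2],[0.39,-0.66,0,0,0,0,2],[0.49,-0.59,0,0,0,0,2],[0.57,-0.51,0,0,0,0,2],[0,0,0,0,0,0,2],[0,0,0,0,0,0,2]]]'; python3 st.py
```

```text
clock: 12.0
tcp_pos: [0.5218, 0.0074, 0.1311]
tcp_rot: [-0.013, 0.976, 0.207, 0.067]
ft_force: [-3.8, -6.1, 1.9]
gripper_width: 0.0209
grasp [0.5198 0.0065 0.1469] rel [-0.0432 -0.0124] 0.045 -164.0 F [-3.8 -6.1  1.9] M [-1.35  0.83 -0.16]
```

```bash
python3 -m inch '[[[0.65,-0.44,0,0,0,0,2],[0.7,-0.33,0,0,0,0,2],[0.74,-0.2,0,0,0,0,2],[0.76,-0.09,0,0,0,0,2],[0,0,0,0,0,0,2],[0,0,0,0,0,0,2]]]'; python3 st.py
```

```text
clock: 12.5
tcp_pos: [0.5511, -0.0015, 0.1312]
tcp_rot: [-0.014, 0.976, 0.208, 0.068]
ft_force: [1.2, -4.6, -1.4]
gripper_width: 0.0206
grasp [ 0.5491 -0.0024  0.1471] rel [-0.0139 -0.0213] 0.0255 -123.1 F [ 1.2 -4.6 -1.4] M [-1.18  0.04 -0.21]
```

```bash
python3 -m inch '[[[0.5,0,0,0,0,0,2],[0.5,0.08,0,0,0,0,2],[0.3,0.06,0,0,0,0,2],[0,0,0,0,0,0,2],[0,0,0,0,0,0,2]]]'; python3 st.py
```

```text
clock: 12.92
tcp_pos: [0.5637, 0.0003, 0.1313]
tcp_rot: [-0.014, 0.976, 0.208, 0.068]
ft_force: [2.2, -5.2, -4.0]
gripper_width: 0.0208
grasp [ 0.5617 -0.0006  0.1472] rel [-0.0013 -0.0195] 0.0195 -93.9 F [ 2.2 -5.2 -4. ] M [-1.2  -0.13 -0.21]
```

```bash
python3 -m inch '[[[0.2,0.12,0,0,0,0,2],[0,0,0,0,0,0,2],[0,0,0,0,0,0,2]]]'; python3 st.py; python3 -m inch '[[[0,0,0,0,0,0,2.6],[0,0,0,0,0,0,3.2],[0,0,0,0,0,0,4],[0,0,0,0,0,0,5],[0,0,0,0,0,0,5],[0,0,0,0,0,0,5],[0,0,0,0,0,0,5]]]'; python3 st.py
```

```text
clock: 13.17
tcp_pos: [0.5656, 0.0009, 0.1314]
tcp_rot: [-0.014, 0.976, 0.208, 0.068]
ft_force: [1.5, -5.5, -3.7]
gripper_width: 0.0208
grasp [5.636e-01 1.000e-04 1.472e-01] rel [ 0.0006 -0.0188] 0.0189 -88.2 F [ 1.5 -5.5 -3.7] M [-1.43 -0.34 -0.22]
clock: 13.75
tcp_pos: [0.5651, 0.0017, 0.1314]
tcp_rot: [-0.014, 0.976, 0.208, 0.067]
ft_force: [0.5, 0.6, 0.1]
gripper_width: 0.0502
grasp [0.5631 0.0008 0.1472] rel [ 0.0001 -0.0181] 0.0181 -89.7 F [0.5 0.6 0.1] M [-0.06  0.15 -0.03]
```

Forces are zero, so the knob is free. Now straight up along the tool axis and back out to look.

```bash
python3 -m inch '[[[0,0,1,0,0,0,5],[0,0,1.5,0,0,0,5],[0,0,2,0,0,0,5],[0,0,2.5,0,0,0,5],[0,0,2.5,0,0,0,5],[0,-1,2,0,0,0,5],[-0.5,-3,0,0,0,0,5],[-0.5,-4,0,0,0,0,5],[-0.5,-4,0,0,0,0,5],[-0.5,-4,0,0,0,0,5],[-0.5,-4,0,0,0,0,5],[0,-2,0,0,0,0,5]]]';  python3 -m inch '[[[-0.5,-3,0,0,0,0,5],[-0.5,-3,0,0,0,0,5],[0,-1,0,0,0,0,5],[0,0,0,0,0,0,5]]]'; python3 - <<'E'
from h import *
for n in("top","scene"):
    f=vision.grab_frame(n);save(f,n+"12.png")
    P,u,v=pts(f,np.ones((480,640),bool));r,g,b=f["color"].astype(int)[v,u].T
    near=(np.hypot(P[:,0]-.56,P[:,1]-.018)<.12)&(P[:,2]>.06)
    s=near&(r>130)&(g<70)&(b<70);print(n,"red",s.sum(),P[s].mean(0))
    i=f["color"][190:370,190:390,::-1] if n=="top" else f["color"][200:330,190:350,::-1]
    cv2.imwrite(f"pics/{n}12c.png",cv2.resize(i,None,fx=3.8,fy=3.3 if n=="top" else 3.8,interpolation=cv2.INTER_CUBIC))
    try:
        d=nets.trace(f,"lever")[0];Q,uu,vv=pts(f,d["region"]); r,g,b=f["color"].astype(int)[vv,uu].T
        k=(abs(Q[:,2]-.12)<.006)&(abs(r-g)<40)&(r>80);e=Q[k][:,:2];pr=np.linalg.svd(e-e.mean(0))[2][0];print(k.sum(),e.mean(0),np.degrees(np.arctan2(pr[1],pr[0])))
    except Exception as x: print(x)
E
```

```text
clock: 14.75
tcp_pos: [0.5382, -0.2248, 0.2468]
tcp_rot: [-0.013, 0.976, 0.206, 0.067]
ft_force: [-0.6, -0.5, -0.0]
gripper_width: 0.0504
clock: 15.08
tcp_pos: [0.529, -0.2925, 0.2464]
tcp_rot: [-0.013, 0.976, 0.206, 0.067]
ft_force: [-0.2, 0.2, 0.1]
gripper_width: 0.0495
top red 97 [0.5657829  0.00178109 0.16263566]
222 [0.55580623 0.0332044 ] -73.35403377347055
scene red 126 [0.56457501 0.00477984 0.1543967 ]
205 [0.55673027 0.03373894] 107.61897804213093
```

View pics/top12c.png

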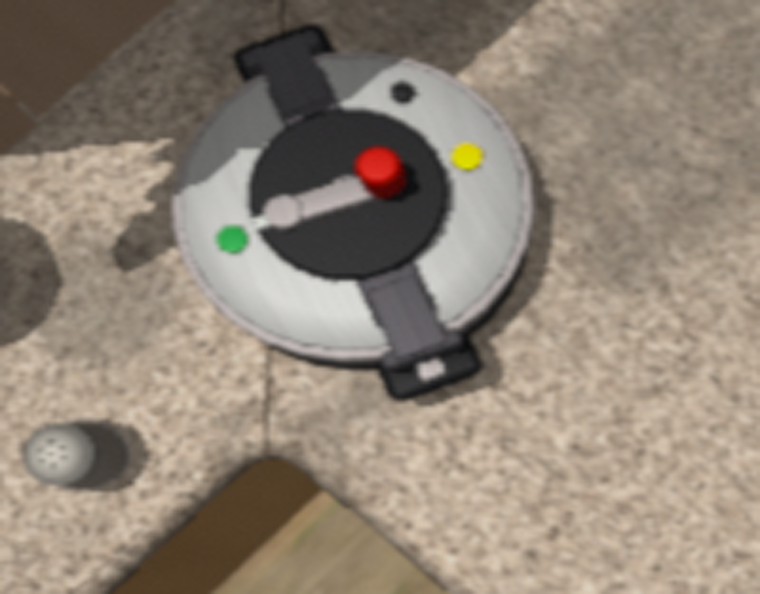

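View pics/scene12c.png

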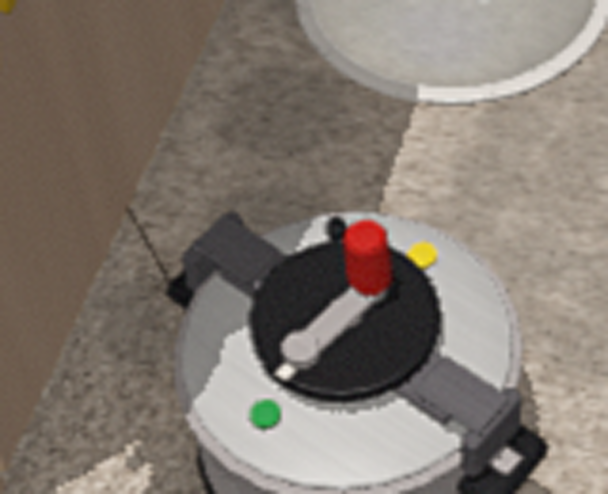

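```bash
python3 -m inch '[[[0,0,0,0,0,0,5],[0,0,0,0,0,0,5]]]'; python3 -c "
from bench import robot
print(robot.sign_off())"
```

```text
clock: 15.45
tcp_pos: [0.5305, -0.287, 0.2466]
tcp_rot: [-0.014, 0.975, 0.209, 0.067]
ft_force: [0.8, 0.1, 0.1]
gripper_width: 0.0501
the job is handed in; nothing more can be done
None
```

The lid is locked and I handed the job in at 15.5 s of the 48 s; no verdict was reported. I gripped the red knob, swung the lever fully out, and cranked the disc clockwise until it met the hard stop at the green mark. Then I folded the lever back over the disc, let go and backed away.

- **Final pictures:** both show the pointer at the green mark and the lever lying across the disc. Its direction measures about -73° against -70° for fully flat, so it is about 0.05 rad short of flat, where 0.3 is allowed. The gripper is clear, about 0.3 m away.
- **Forces:** none of the readings between moves passed about 32 N at the wrist, and the wrist force was about zero at hand-in.
- **What disagreed:** partway through the crank, the force and the knob's path showed my camera estimate of the disc axis was about 3 mm off in x. I shifted the path to match, the forces dropped, and the rest followed the new centre.

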